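# Lock up a forme and lean it on the stand

## Robot

A 7-joint arm with a two-finger parallel gripper is mounted at the origin on the work surface; the furniture and walls round the work are solid. World frame = base frame: x ahead of the robot, y to its left, z up, the work surface at z = 0. Lengths are in m, angles in rad, forces in N, time in s.
With the tool pointing down it reaches from about 0.4 to 0.9 m from the base axis. Payload 5.6 kg.
Tool frame: the origin (TCP) lies midway between the tips of the shut fingers; the grasp point (between the pads) lies 19 mm behind it (bot.grip_point_offset is the z of the grasp point in the tool frame, in m); z points along the fingers, x is the direction in which the jaws open and shut, and the axes are right-handed (so a half turn about z gives the same grasp; the last joint's range is limited). The gripper opens to 92 mm and grips with 3 to 60 N. Pads are 20 mm wide; open, the fingers measure 128 mm over their backs; the gripper's body (75 mm by 189 mm) begins 69 mm behind the grasp point.
Start: joints at [-0.043, 0.468, -0.012, 1.603, 0.006, 1.071, -0.056], TCP at [0.65, -0, 0.215] pointing down, gripper open.
Joint ranges: [-2.53, 2.53], [-0.31, 2.02], [-1.57, 1.55], [0.28, 2.44], [-1.29, 4.43], [0.15, 1.84], [-2.92, 2.92]. Speed limits (rad/s): [2.57, 2.57, 3.14, 3.14, 3.14, 3.14, 3.14].

## Interface

Orientations are given as [roll, pitch, yaw] about the fixed x, y, z axes, in that order (R = Rz(yaw) Ry(pitch) Rx(roll)).
In Python, from rig import bot, effector, viewer gives the robot as it stands. The module is installed in compiled form; this text tells all that it offers. Calls block until the motion is done:
- bot.move_to(position, orientation): joint-space move of the TCP to a pose.
- bot.move_linear(position, rate=0.15, attitude=None, until_force=None): straight line of the TCP; attitude=None keeps the orientation; rate is the mean speed in m/s. With until_force (N) it stops when the force on the tool has changed by that much, and returns True; else False.
- bot.move_j(angles): joint-space move.
- effector.grip(opening): opening from 0.0 (shut) to 1.0 (fully open); the grip force is fixed at half the most; returns when the fingers have stopped.
- bot.hold(seconds).
- bot.inverse_kinematics(position, orientation): joint angles nearest the present ones, or None.
- bot.observe(): the state.
- viewer.capture(name): name is "scene" or "side" or "wrist"; returns (picture, depth): 420x560x3 uint8, red, green, blue; 420x560 float32, m along the optical axis (not along the pixel's ray), 0 where there is no reading.
- viewer.camera_params(name): a dict with "intrinsics" (3x3 intrinsics, pixels), "eye" and "orientation" of the camera in the world; the wrist camera has in their place "hand_eye" (4x4, takes a point from camera to tool coordinates, whose origin is the TCP and whose axes are the tool frame's). Camera axes: x right, y up, looking along -z (the intrinsics and any distortion apply to the point x, -y, -z); pixel columns grow to the right and rows downward; lengths in m; the calibration is good to about 2 mm. The wrist camera is an equidistant fisheye: a pixel r from the principal point sees the ray r / f radians off the axis. A picture is of the moment at which its call begins: read the wrist's pose just before it. camera_params takes no time and is no camera call.
A pose or a line that the arm cannot do raises bot.IKError and nothing moves.
- bot.sign_off(): hands the job in, once; it reports no verdict.
The state is a dict: "clock": time; "joint_positions": joint angles; "dq": joint speeds; "tau": joint torques, N m; "eef_pos": TCP position; "ee_rot": TCP orientation; "ft_force": force on the tool from outside, world axes, zero at the start; "torque": the same for the moment, N m; "opening": opening from 0.0 (shut) to 1.0 (fully open).
Only numpy, scipy, OpenCV 4.12 (cv2) and the standard library are available. Lean on these libraries where they do the work, as an engineer would, in place of code of your own. Each camera call takes 0.05 s, during which the arm holds its last target. There are 200 camera calls.

## Task

Lock up the small printing forme: back the clamp off with the red-topped black knob so that the blocks will fit, set every lino block that is lying on the worktop face up into the locking frame on the steel plate, one to a bay and lengthwise towards the handle, and turn the knob clockwise until it slips and clicks at its set torque. Then lift the locked frame by its handle, with all the blocks held in it, and lean it on the sloping wooden stand, handle up, its lower rail resting squarely on the ledge. Leave the other things on the worktop where they are.

Things in the scene. Friction and masses are not known exactly. Their poses are not given: they have to be found in the camera images.
- block_sun: a mounted printing block lying face up: plywood with a black lino face with a sun cut in it; 60 mm long (its x) x 36 mm wide (its y) x 23 mm high, 45 g; origin at the centre of its underside, z out of the lino face. Two or three of the four blocks are present
- block_leaf: a mounted printing block lying face up: plywood with a dark red lino face with a leaf sprig; 60 mm long (its x) x 36 mm wide (its y) x 23 mm high, 45 g; origin at the centre of its underside, z out of the lino face. Two or three of the four blocks are present
- block_wave: a mounted printing block lying face up: plywood with a blue lino face with rows of waves; 60 mm long (its x) x 36 mm wide (its y) x 23 mm high, 45 g; origin at the centre of its underside, z out of the lino face. Two or three of the four blocks are present
- block_check: a mounted printing block lying face up: plywood with a green lino face with a check pattern; 60 mm long (its x) x 36 mm wide (its y) x 23 mm high, 45 g; origin at the centre of its underside, z out of the lino face. Two or three of the four blocks are present
- imposing_plate: the fixed steel plate, 190 x 188 x 6 mm, on which the chase lies; origin at the centre of its underside, on the worktop; axes as the chase's at the start. Low stops (8 mm above the plate's top) stand round the chase's four corners with 3 mm play, so that it cannot turn; it comes out straight up
- chase: the loose aluminium locking frame (chase), open below, 160 mm along its x by 158 mm along its y, rails 12 mm high, 0.3 kg empty; origin at the centre of the frame's underside, z up when it lies on the plate. The carrying handle is at its +x end, the knob at its -x end. Blocks are held only by the clamp: if the chase is lifted slack they drop out
- bay_mid (a point): the middle of the chase's middle bay, on its underside, at (33, 0, 0) mm in the chase; bays are also centred at y = -46 and +46 mm. Bays are 42 mm wide, between 4 mm fences 8 mm high (x = 41 to 67 mm) and the side rails. The fixed head rail's face is at x = +66 mm. A block stands on the plate in a bay, its length along the chase's x, 11 mm proud of the rails
- chase_handle (a point): the middle of the carrying handle's bar, at (114, 0, 6) mm in the chase: a bar 12 x 12 mm in section, 98 mm long, along the chase's y beyond the head rail, with 28 mm clear for a finger between bar and rail. The plate does not reach below it. The loaded chase weighs up to 0.48 kg, its centre of mass about 115 mm from the bar: grip firmly (about 100 N)
- clamp_bar (a joint): travel in m of the steel bar (11 mm high) that crosses the chase and presses the blocks against the head rail, driven by the knob: 0 = fully back, its face at x = -11 mm in the chase, growing towards the blocks, limit 0.020; it meets blocks that touch the head rail at 0.017. It starts at about 17 to 19.6 mm, too far forward for the blocks, and moves 4 mm per rad; it stays where it is left
- click_knob (a joint): how far in rad the knob has slipped on its spindle: 0 at the start and unchanged while the knob drives the bar; it grows once the set torque (0.25 N m) is reached and the ratchet slips: the knob, with the white line on its top, then turns on while the bar stands still. Turned back, the knob drives the bar back (up to its stop at 0) without slipping
- knob_grip (a point): the point on the axis of the torque-limited knob, at mid height of its grip: a black fluted upright knob with a red top, 38 mm across and 24 mm high; this point is at (-50, 0, 37) mm in the chase. It tightens clockwise seen from above, slackens the other way, and can be regripped as often as needed
- stand: the fixed wooden forme stand, 190 x 176 mm, about 0.15 m high; origin at the centre of its underside, on the worktop; its front faces its own -x
- stand_slope: the stand's slope: origin at the middle of the inner corner of slope and foot ledge; x runs up the slope (45 degrees), z square out of it, y level. Two rails 18 mm wide at y = -50 and +50 mm form it, x = 0 to 155 mm; the ledge (176 mm wide, 24 mm deep) is square to them at x = 0. The leaned chase has its axes along these, its knob-end rail on the ledge: origin at x = 80, z = 0 mm
- tape_roll: bystander: a roll of beige masking tape lying flat, 104 mm across, 25 mm high
- ink_tin_black: bystander: an open white tin of black ink, 86 mm across, 60 mm high
Mind the look-alikes: they are no part of the job. What is shaped like the block_wave but yellow is not meant.

How it is judged:
On the way, in this order (a step that is already met when the one before it is completed fails the run):
1. every block present stands flat and face up in the chase, its length along the chase's x (x of block_sun in the frame of chase between 0.02 and 0.042 m and y of block_sun in the frame of chase between -0.052 and 0.052 m and z of block_sun in the frame of chase between -0.004 and 0.004 m and angle between the z axis of each of block_sun, block_leaf, block_wave, block_check and the z axis of chase, either way round below 0.1 rad and angle between the x axis of each of block_sun, block_leaf, block_wave, block_check and the x axis of chase, either way round below 0.2 rad and x of block_leaf in the frame of chase between 0.02 and 0.042 m and y of block_leaf in the frame of chase between -0.052 and 0.052 m and z of block_leaf in the frame of chase between -0.004 and 0.004 m and x of block_wave in the frame of chase between 0.02 and 0.042 m and y of block_wave in the frame of chase between -0.052 and 0.052 m and z of block_wave in the frame of chase between -0.004 and 0.004 m and x of block_check in the frame of chase between 0.02 and 0.042 m and y of block_check in the frame of chase between -0.052 and 0.052 m and z of block_check in the frame of chase between -0.004 and 0.004 m), for 0.2 s.
2. the knob has been tightened until it slips on its spindle (by 0.35 rad), the clamp bar pressing on every block (all of step 1 and value of joint click_knob above 0.35 rad and contact force between clamp_bar and block_sun above 1 N and contact force between clamp_bar and block_leaf above 1 N and contact force between clamp_bar and block_wave above 1 N and contact force between clamp_bar and block_check above 1 N), for 0.2 s.
3. the locked chase is lifted clear of the plate with every block still in it (all of step 1 and height (world z) of chase above 0.035 m), for 0.2 s.
At the end, for the whole second after the job is handed in: The chase rests on the slope, handle up: origin 74 to 90 mm above the ledge, within 35 mm of the middle, flat on it within 5 degrees, straight within 8; every block in it within 4 mm of flush and pressed by the clamp bar; knob slipped by 0.35 rad or more (all of step 2 and x of chase in the frame of stand_slope between 0.074 and 0.09 m and y of chase in the frame of stand_slope between -0.035 and 0.035 m and z of chase in the frame of stand_slope between -0.004 and 0.006 m and angle between the z axis of chase and the z axis of stand_slope, either way round below 0.09 rad and angle between the x axis of chase and the x axis of stand_slope, either way round below 0.15 rad and linear speed of chase below 0.02 m/s and contact force between chase and stand above 0.5 N); the robot touches nothing.
It fails at once if the tape roll is pushed more than 40 mm or tipped over (distance of tape_roll from where it was at the start of the episode above 0.04 m or angle between tape_roll's own z axis and vertical above 0.6 rad).
It fails at once if the ink tin black is pushed more than 40 mm or tipped over (distance of ink_tin_black from where it was at the start of the episode above 0.04 m or angle between ink_tin_black's own z axis and vertical above 0.6 rad).
Of block_sun, block_leaf, block_wave, block_check only 2 to 3 are there at a start; the rules pass over those that are not, and their reading is None.
At some moment in a run one of block_sun, block_leaf, block_wave, block_check may be knocked a few centimetres aside while the robot is not near it.
Once in a run the grip may slacken for a moment while it holds something.
It also fails if it takes over 210 s, if anything falls off the work surface, if the arm or the gripper's body presses on something with over 40 N, if the wrist force passes 120 N, or if a joint passes its speed limit or range.

## Working session

There is one attempt and no reset: what is moved stays moved. The work goes in short steps, each a Python script; the robot and the scene stay as the last script left them, time stands still between calls to the robot, and variables do not carry over. Pictures are saved under pics/ and viewed, about 12 in all and at most 16, crops included, and the job is handed in when it is done.

```bash
mkdir -p pics && ls && cat > h.py <<'E'
import numpy as np, cv2, json
from rig import bot, effector, viewer
from scipy.spatial.transform import Rotation as R
def save(n,im): cv2.imwrite('pics/'+n+'.png',cv2.cvtColor(im,cv2.COLOR_RGB2BGR))
def campose(name,st=None):
    p=viewer.camera_params(name)
    return p
E
python3 - <<'E'
from h import *
for n in ('scene','side'):
    im,d=viewer.capture(n); save(n+'0',im); np.savez('pics/'+n+'0.npz',im=im,d=d)
    p=viewer.camera_params(n); print(n,{k:np.round(v,4).tolist() if not isinstance(v,str) else v for k,v in p.items()})
p=viewer.camera_params('wrist'); print({k:np.round(v,4).tolist() for k,v in p.items()})
s=bot.observe(); im,d=viewer.capture('wrist'); save('wrist0',im); np.savez('pics/wrist0.npz',im=im,d=d)
print(s, bot.grip_point_offset)
E
```

```text
pics
scene {'intrinsics': [[486.3232, 0.0, 287.1556], [0.0, 486.3232, 204.8832], [0.0, 0.0, 1.0]], 'eye': [-0.2266, -0.5796, 0.9564], 'orientation': [0.7545, -0.0171, -1.0166]}
side {'intrinsics': [[398.4118, 0.0, 283.8628], [0.0, 398.4118, 201.14], [0.0, 0.0, 1.0]], 'eye': [0.1957, 0.7619, 0.8589], 'orientation': [0.8724, -0.0229, -2.8054]}
{'intrinsics': [[325.1923, 0.0, 278.9378], [0.0, 325.1923, 201.4882], [0.0, 0.0, 1.0]], 'hand_eye': [[1.0, -0.0, 0.0001, 0.001], [0.0, -0.9631, -0.2692, -0.0753], [0.0001, 0.2692, -0.9631, -0.1707], [0.0, 0.0, 0.0, 1.0]]}
{'clock': 0.1, 'joint_positions': array([-0.04300389,  0.46831466, -0.01158524,  1.60351967,  0.00598866,
        1.0713991 , -0.05630497]), 'dq': array([ 7.22653310e-05, -2.81224166e-03, -1.62545347e-03, -7.56990235e-04,
       -4.95863698e-04, -2.94076534e-03, -3.90781064e-04]), 'tau': array([ 1.57556435e-03, -5.21645308e+01, -1.25145918e-02, -2.44365495e+01,
       -5.68165525e-02,  1.40885683e-02,  8.46384978e-05]), 'eef_pos': array([ 6.49477116e-01, -7.26188405e-05,  2.13723923e-01]), 'ee_rot': array([ 3.14147893e+00,  1.60239727e-03, -8.68227612e-05]), 'ft_force': array([-0.17626962, -0.72194249,  0.7548343 ]), 'torque': array([ 0.04723762, -0.00540181,  0.00908783]), 'opening': 1.0003582547647216} -0.0187
```

View pics/scene0.png

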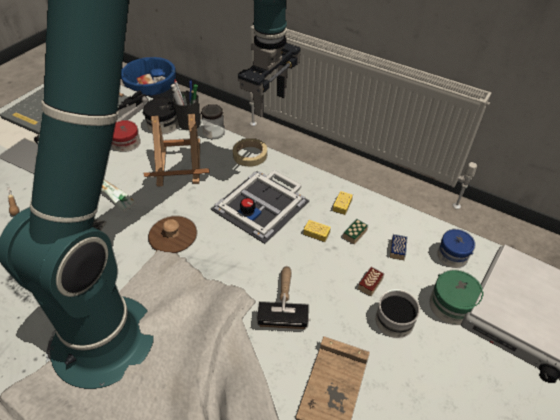

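View pics/side0.png

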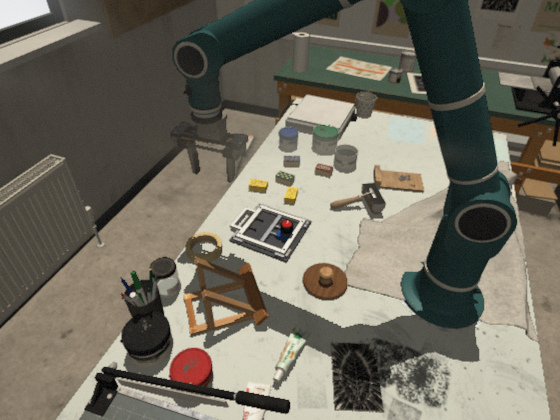

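View pics/wrist0.png

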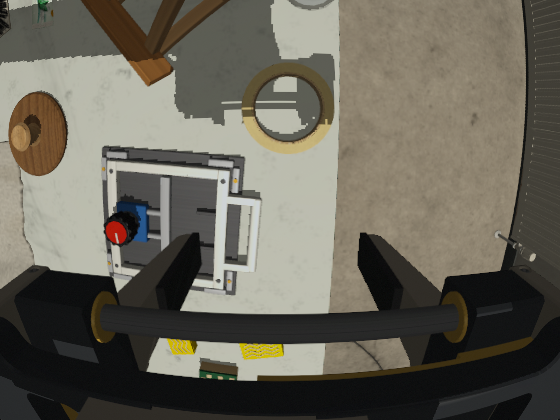

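Two views show it all. The scene image has check (355,231), wave (399,246) and leaf (370,280), with two yellow decoys at (343,203) and (317,230). The chase knob is at (248,204) with the handle away from the robot, the stand is at (180,150) and the tape at (250,151). Next are rough positions, then closer wrist views.

```bash
cat >> h.py <<'E'
def rays(name,uv,st=None):
    """pixels -> (origin, Nx3 dirs with unit depth along the optical axis)"""
    p=viewer.camera_params(name); K=p['intrinsics']; uv=np.atleast_2d(uv).astype(float)
    a=(uv-[K[0,2],K[1,2]])/K[0,0]
    if name=='wrist':
        r=np.linalg.norm(a,axis=1)+1e-9; a=a*(np.tan(np.minimum(r,1.5))/r)[:,None]
    d=np.c_[a[:,0],-a[:,1],-np.ones(len(a))]
    if name=='wrist':
        T=p['hand_eye']; Rt=R.from_euler('xyz',st['ee_rot'])
        return Rt.apply(T[:3,3])+st['eef_pos'], Rt.apply(d@T[:3,:3].T)
    return np.array(p['eye']), R.from_euler('xyz',p['orientation']).apply(d)
def plane(name,uv,z,st=None):
    o,d=rays(name,uv,st); return o+d*((z-o[2])/d[:,2])[:,None]
def deproj(name,uv,dep,st=None):
    o,d=rays(name,uv,st); uv=np.atleast_2d(uv).astype(int); return o+d*dep[uv[:,1],uv[:,0]][:,None]
def snap(n):
    st=bot.observe(); im,d=viewer.capture('wrist'); save(n,im); np.savez('pics/'+n+'.npz',im=im,d=d,pos=st['eef_pos'],rot=st['ee_rot']); return im,d,st
def load(n):
    z=np.load('pics/'+n+'.npz'); return z['im'],z['d'],dict(eef_pos=z['pos'],ee_rot=z['rot'])
def down(yaw): return [np.pi,0,yaw]
E
python3 - <<'E'
from h import *
z=np.load('pics/scene0.npz')
for n,uv in dict(check=(355,231),wave=(399,246),leaf=(370,280),y1=(343,203),y2=(317,230),knob=(248,204),tape=(250,145),tin=(397,300),ledgeL=(150,175),ledgeR=(205,175),top1=(160,120),top2=(192,120)).items():
    print(n,deproj('scene',uv,z['d']).round(3)[0],plane('scene',uv,.023).round(3)[0])
# views
for nm,p,yaw in (('wb',(0.66,-0.28,0.25),0),('ws',(0.62,0.17,0.36),0)):
    try:
        bot.move_to(p,down(yaw)); bot.hold(.3); snap(nm); print(bot.observe()['clock'])
    except Exception as e: print(nm,repr(e))
E
```

```text
check [ 0.54  -0.324  0.028] [ 0.544 -0.323  0.023]
wave [ 0.559 -0.435  0.023] [ 0.558 -0.435  0.023]
leaf [ 0.428 -0.418  0.024] [ 0.429 -0.418  0.023]
y1 [ 0.612 -0.253  0.025] [ 0.614 -0.252  0.023]
y2 [ 0.495 -0.24   0.022] [ 0.495 -0.24   0.023]
knob [ 0.451 -0.061  0.055] [ 0.475 -0.043  0.023]
tape [0.691 0.101 0.008] [0.676 0.09  0.023]
tin [ 0.398 -0.494  0.044] [ 0.413 -0.492  0.023]
ledgeL [0.409 0.236 0.037] [0.419 0.249 0.023]
ledgeR [0.517 0.136 0.003] [0.502 0.121 0.023]
top1 [0.592 0.36  0.057] [0.623 0.395 0.023]
top2 [0.576 0.212 0.128] [0.678 0.312 0.023]
1.5917
3.6417
```

```bash
python3 -c "
import cv2,numpy as np
a=cv2.imread('pics/wb.png');b=cv2.imread('pics/ws.png')
cv2.imwrite('pics/two.png',np.hstack([cv2.resize(a[:,:],(400,300)),cv2.resize(b,(400,300))]))"
```

```text
(no output)
```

View pics/two.png

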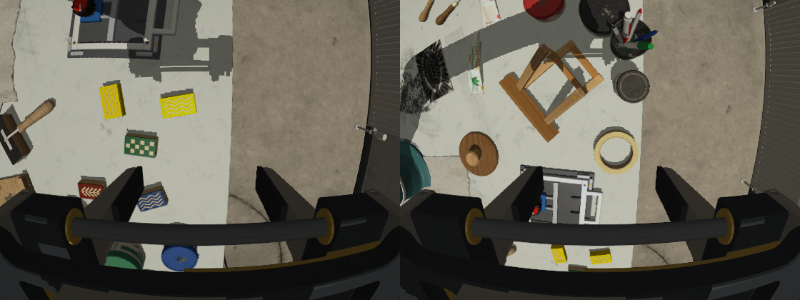

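The wrist views show the blocks clear of each other (left half: check, leaf and wave in the lower middle). In the right half the stand's ledge runs from (505,75) to (555,138), with the slope rising to the upper right. I'll take a close view of the chase and one of the stand, then fit them numerically.

```bash
python3 - <<'E'
from h import *
bot.move_to((0.52,0.11,0.31),down(0)); bot.hold(.3); snap('ws2')
bot.move_to((0.52,-0.20,0.22),down(0)); bot.hold(.3); snap('wc')
print(bot.observe()['clock'])
im,d,st=load('wb'); hsv=cv2.cvtColor(im,cv2.COLOR_RGB2HSV)
uv=np.stack(np.meshgrid(np.arange(560),np.arange(420)),-1).reshape(-1,2)
P=deproj('wrist',uv,d,st)
for n,lo,hi in (('leaf',(0,110,40),(10,255,160)),('wave',(105,90,40),(128,255,255)),('check',(45,60,30),(85,255,200))):
    m=cv2.inRange(hsv,lo,hi); m[300:]=0; m=cv2.morphologyEx(m,cv2.MORPH_CLOSE,np.ones((7,7)))
    cs=cv2.findContours(m,0,1)[0]
    for c in sorted(cs,key=cv2.contourArea)[-2:]:
        if cv2.contourArea(c)<150: continue
        q=plane('wrist',c[:,0],.023,st)[:,:2]
        r=cv2.minAreaRect((q*1000).astype(np.float32)); print(n,np.round(r[0],1),np.round(r[1],1),round(r[2],1),'px',cv2.boundingRect(c))
a=cv2.imread('pics/wc.png');b=cv2.imread('pics/ws2.png')
cv2.imwrite('pics/two2.png',np.hstack([a[:300,60:460],b[:300,60:460]]))
E
```

```text
6.1417
leaf [436.7 -46.2] [23.6 30.9] 78.2 px (103, 0, 20, 17)
leaf [ 435.5 -417.8] [36.6 59.3] 88.2 px (109, 256, 36, 23)
wave [464.  -62.2] [43.9 45.9] 84.3 px (112, 0, 32, 32)
wave [ 564.3 -431.6] [59.1 34.8] 19.0 px (192, 266, 42, 30)
check [ 552.7 -319.2] [34.6 59.2] 82.5 px (174, 190, 45, 31)
```

View pics/two2.png

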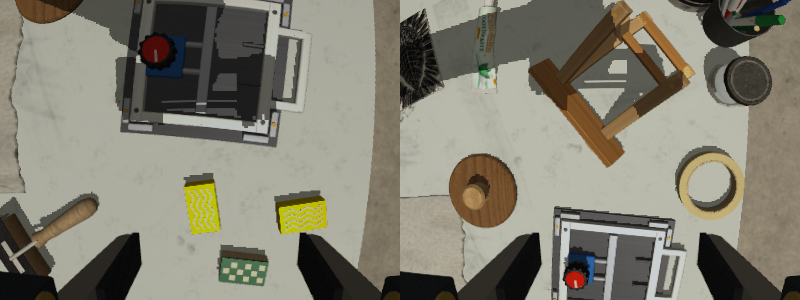

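```bash
python3 - <<'E'
from h import *
uv=np.stack(np.meshgrid(np.arange(560),np.arange(420)),-1).reshape(-1,2)
for nm in('wc','ws2'):
    im,d,st=load(nm); hsv=cv2.cvtColor(im,cv2.COLOR_RGB2HSV)
    P=deproj('wrist',uv,d,st).reshape(420,560,3)
    t=(P[...,0]>.6)&(P[...,0]<.66)&(P[...,1]>-.15)&(P[...,1]<0); print('table z',np.median(P[...,2][t&(P[...,2]<.005)]),P[...,2][t&(P[...,2]<.005)].std())
    red=cv2.inRange(hsv,(0,150,90),(8,255,255))|cv2.inRange(hsv,(172,150,90),(180,255,255)); red[300:]=0
    c=max(cv2.findContours(red,0,1)[0],key=cv2.contourArea)
    ctr,r=cv2.minEnclosingCircle(c); zt=np.median(P[...,2][red>0]); k=plane('wrist',[ctr],.055,st)[0]; print(nm,'knob',k.round(4),'ztop',zt,ctr,r)
    m=((P[...,2]>.0145)&(P[...,2]<.0215)&(hsv[...,1]<60)&(hsv[...,2]>110)&(P[...,0]>k[0]-.06)&(P[...,0]<k[0]+.2)&(abs(P[...,1]-k[1])<.12)).astype(np.uint8); m[320:]=0
    n,l,s,_=cv2.connectedComponentsWithStats(m)
    q=np.argwhere(l==1+np.argmax(s[1:,4]))[:,::-1]; q2=plane('wrist',q,.018,st)[:,:2]
    hull=cv2.convexHull((q2*1000).astype(np.float32)); rc=cv2.minAreaRect(hull); print(rc, len(q))
    save(nm+'_m',cv2.cvtColor(((l==1+np.argmax(s[1:,4]))*255).astype(np.uint8),cv2.COLOR_GRAY2RGB))
    # blue bracket heights
    th=np.arctan2(*(hull.reshape(-1,2).mean(0)-k[:2]*1000)[::-1]); print('ang knob->cent',np.degrees(th))
    if nm=='ws2':
        w=(P[...,2]>.012)&(P[...,0]<.75)&(P[...,1]>.1)&(P[...,1]<.42)&(hsv[...,0]>3)&(hsv[...,0]<22)&(hsv[...,1]>80); w[300:]=0
        # surface normals
        D=cv2.GaussianBlur(P.astype(np.float32),(1,1),0)
        gx=np.roll(P,-2,1)-np.roll(P,2,1); gy=np.roll(P,-2,0)-np.roll(P,2,0); N=np.cross(gx,gy); N/=np.linalg.norm(N,axis=2,keepdims=True)+1e-12; N*=np.sign(N[...,2:])
        sl=w&(abs(N[...,2]-.7071)<.08)
        az=np.degrees(np.arctan2(N[...,1],N[...,0]))[sl]; h,e=np.histogram(az,36,(-180,180)); print([(int(a),int(b)) for a,b in zip(e,h) if b>15])
        np.savez('pics/stand.npz',P=P[sl],N=N[sl],az=az,Pw=P[w])
a=cv2.imread('pics/wc_m.png');b=cv2.imread('pics/ws2_m.png')
cv2.imwrite('pics/m.png',np.hstack([a[:320,60:460],b[:320,60:460]]))
E
```

```text
table z 0.0005988601120184844 0.0008296379148923952Traceback (most recent call last):
  File "<stdin>", line 8, in <module>
ValueError: max() iterable argument is empty
```

```bash
python3 - <<'E'
from h import *
im,d,st=load('wc'); hsv=cv2.cvtColor(im,cv2.COLOR_RGB2HSV); print(im[45:52:3,205:230:6].tolist(), hsv[50,205:230:6])
E
```

```text
[[[76, 10, 7], [75, 9, 8], [76, 11, 7], [76, 11, 8], [13, 15, 13]], [[76, 11, 7], [76, 10, 8], [76, 11, 9], [76, 8, 6], [30, 11, 10]], [[76, 9, 8], [76, 12, 9], [75, 8, 6], [76, 12, 8], [22, 14, 14]]] [[  1 228  76]
 [  1 232  76]
 [  1 231  75]
 [  1 235  75]
 [  0  96  24]]
```

Shaded by the gripper, so I'll lower the thresholds.

```bash
cat > meas.py <<'E'
from h import *
uv=np.stack(np.meshgrid(np.arange(560),np.arange(420)),-1).reshape(-1,2)
def knobcentre(im,st):
    hsv=cv2.cvtColor(im,cv2.COLOR_RGB2HSV)
    red=cv2.inRange(hsv,(0,180,50),(6,255,255))|cv2.inRange(hsv,(174,180,50),(180,255,255)); red[300:]=0
    c=max(cv2.findContours(red,0,1)[0],key=cv2.contourArea)
    ctr,r=cv2.minEnclosingCircle(c); return plane('wrist',[ctr],.055,st)[0],ctr,r,red
E
python3 - <<'E'
from meas import *
for nm in('wc','ws2'):
    im,d,st=load(nm); hsv=cv2.cvtColor(im,cv2.COLOR_RGB2HSV)
    P=deproj('wrist',uv,d,st).reshape(420,560,3)
    k,ctr,r,red=knobcentre(im,st); print(nm,'knob',k.round(4),'ztop',np.median(P[...,2][red>0]),ctr,r)
    m=((P[...,2]>.0145)&(P[...,2]<.0215)&(hsv[...,1]<60)&(hsv[...,2]>60)&(P[...,0]>k[0]-.06)&(P[...,0]<k[0]+.2)&(abs(P[...,1]-k[1])<.12)).astype(np.uint8); m[320:]=0
    n,l,s,_=cv2.connectedComponentsWithStats(m); M=l==1+np.argmax(s[1:,4])
    q2=plane('wrist',np.argwhere(M)[:,::-1],.018,st)[:,:2]
    hull=cv2.convexHull((q2*1000).astype(np.float32)); print(cv2.minAreaRect(hull), len(q2))
    im2=im.copy(); im2[M]=(255,0,255); save(nm+'_m',im2)
    if nm=='ws2':
        w=(P[...,2]>.012)&(P[...,0]<.75)&(P[...,1]>.1)&(P[...,1]<.42)&(hsv[...,0]>3)&(hsv[...,0]<22)&(hsv[...,1]>80); w[300:]=0
        gx=np.roll(P,-2,1)-np.roll(P,2,1); gy=np.roll(P,-2,0)-np.roll(P,2,0); N=np.cross(gx,gy); N/=np.linalg.norm(N,axis=2,keepdims=True)+1e-12; N*=np.sign(N[...,2:])
        sl=w&(abs(N[...,2]-.7071)<.1)
        az=np.degrees(np.arctan2(N[...,1],N[...,0]))[sl]; h,e=np.histogram(az,36,(-180,180)); print([(int(a),int(b)) for a,b in zip(e,h) if b>15])
        np.savez('pics/stand.npz',P=P[sl],N=N[sl],az=az,Pw=P[w])
a=cv2.imread('pics/wc_m.png');b=cv2.imread('pics/ws2_m.png')
cv2.imwrite('pics/m.png',np.hstack([a[:320,60:460],b[:320,60:460]]))
E
```

```text
wc knob [ 0.4558 -0.0554  0.055 ] ztop 0.05483023747987478 (215.27777099609375, 49.27777862548828) 13.545867919921875
((524.9840087890625, -62.782493591308594), (157.41189575195312, 199.803955078125), 84.11080169677734) 5634
ws2 knob [ 0.4552 -0.0552  0.055 ] ztop 0.054597434027134295 (234.589111328125, 279.9356384277344) 9.634746551513672
((524.3049926757812, -65.08724212646484), (166.9102783203125, 200.50393676757812), 84.09546661376953) 3781
[(-180, 51), (-170, 135), (-160, 287), (-150, 502), (-140, 382), (-130, 223), (-120, 90), (-110, 33), (-100, 17), (-10, 21), (0, 44), (10, 99), (20, 234), (30, 397), (40, 333), (50, 198), (60, 88), (170, 22)]
```

View pics/m.png

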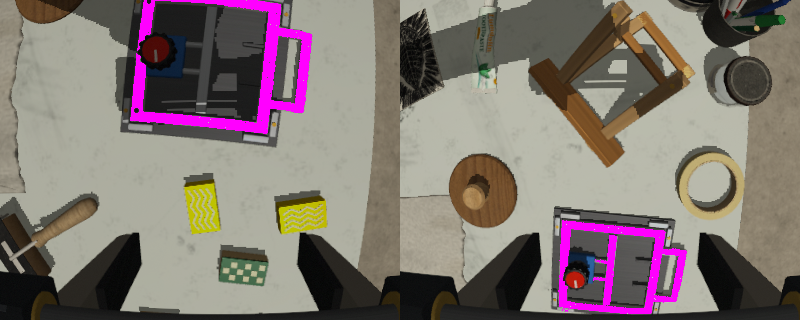

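```bash
python3 - <<'E'
from h import *
z=np.load('pics/stand.npz'); P,az=z['P'],z['az']; Pw=z['Pw']
def fit(Q,thr):
    best=None; rng=np.random.default_rng(0)
    for _ in range(500):
        a,b,c=Q[rng.choice(len(Q),3,False)]; n=np.cross(b-a,c-a); L=np.linalg.norm(n)
        if L<1e-4: continue
        n/=L; n*=np.sign(n[2])
        if abs(n[2]-.707)>.1: continue
        i=abs((Q-a)@n)<thr
        if best is None or i.sum()>best.sum(): best=i
    for _ in range(5):
        c=Q[best].mean(0); n=np.linalg.svd(Q[best]-c,full_matrices=False)[2][2]; n*=np.sign(n[2]); best=abs((Q-c)@n)<thr
    return n,c,best
for lo,hi in((-180,-100),(-10,70)):
    Q=P[(az>lo)&(az<hi)]; n,c,i=fit(Q,.002); print('n',n.round(3),'az',np.degrees(np.arctan2(n[1],n[0])).round(1),'tilt',np.degrees(np.arccos(n[2])).round(1),i.sum(),len(Q),'c',c.round(4))
    if lo==-180: ns,cs_,Qs=n,c,Q[i]
    else: nl,cl,Ql=n,c,Q[i]
yaw=np.arctan2(-ns[1],-ns[0]); 
u=np.array([np.cos(yaw),np.sin(yaw),0]);s=np.sqrt(.5); X=u*s+[0,0,s]; Z=-u*s+[0,0,s]; Y=np.cross(Z,X)
print('slope pts: y',np.percentile(Qs@Y,[0,2,10,50,90,98,100]).round(4),'x',np.percentile(Qs@X,[0,2,98,100]).round(4),'z',np.median(Qs@Z))
print('ledge pts: y',np.percentile(Ql@Y,[0,2,50,98,100]).round(4),'x',np.median(Ql@X).round(4),'z',np.percentile(Ql@Z,[2,98]).round(4))
# ledge extents by all wood points low and front
W=Pw[(Pw@X<np.median(Ql@X)+.004)]
q=cv2.minAreaRect((W[:,:2]*1000).astype(np.float32)); print('ledge rect',q,np.percentile(W@Y,[0,1,50,99,100]).round(4))
h,e=np.histogram(Qs@Y,np.arange((Qs@Y).min(),(Qs@Y).max()+.004,.004)); print(list(zip(e.round(3),h)))
q=cv2.minAreaRect((Pw[:,:2]*1000).astype(np.float32)); print('all wood',q)
for n,v in(('X',X),('Y',Y),('Z',Z)): print(n,v.round(4))
E
```

```text
n [-0.557 -0.437  0.706] az -141.9 tilt 45.1 1416 1703 c [0.5146 0.23   0.0858]
n [0.558 0.438 0.705] az 38.1 tilt 45.2 1297 1414 c [0.465  0.1914 0.0343]
slope pts: y [-0.1946 -0.1929 -0.1906 -0.1792 -0.0825 -0.0804 -0.0797] x [0.3679 0.3724 0.5174 0.5207] z -0.32601440487100775
ledge pts: y [-0.2215 -0.2185 -0.1358 -0.0549 -0.0519] x 0.3665 z [-0.3335 -0.3042]
ledge rect ((415.86676025390625, 205.89920043945312), (240.34063720703125, 246.4929656982422), 79.63362121582031) [-0.2238 -0.2219 -0.1329  0.0557  0.0639]
[(np.float64(-0.195), np.int64(142)), (np.float64(-0.191), np.int64(202)), (np.float64(-0.187), np.int64(204)), (np.float64(-0.183), np.int64(161)), (np.float64(-0.179), np.int64(0)), (np.float64(-0.175), np.int64(0)), (np.float64(-0.171), np.int64(0)), (np.float64(-0.167), np.int64(0)), (np.float64(-0.163), np.int64(0)), (np.float64(-0.159), np.int64(0)), (np.float64(-0.155), np.int64(0)), (np.float64(-0.151), np.int64(0)), (np.float64(-0.147), np.int64(0)), (np.float64(-0.143), np.int64(0)), (np.float64(-0.139), np.int64(0)), (np.float64(-0.135), np.int64(0)), (np.float64(-0.131), np.int64(0)), (np.float64(-0.127), np.int64(0)), (np.float64(-0.123), np.int64(0)), (np.float64(-0.119), np.int64(0)), (np.float64(-0.115), np.int64(0)), (np.float64(-0.111), np.int64(0)), (np.float64(-0.107), np.int64(0)), (np.float64(-0.103), np.int64(0)), (np.float64(-0.099), np.int64(1)), (np.float64(-0.095), np.int64(163)), (np.float64(-0.091), np.int64(190)), (np.float64(-0.087), np.int64(204)), (np.float64(-0.083), np.int64(149))]
all wood ((493.3518371582031, 221.70852661132812), (242.79600524902344, 438.1564025878906), 89.94049072265625)
X [0.5563 0.4365 0.7071]
Y [-0.6173  0.7867  0.    ]
Z [-0.5563 -0.4365  0.7071]
```

```bash
cat >> h.py <<'E'
CH=np.array([.5052,-.0606]); CY=-.103
def chw(x,y): return CH+np.array([np.cos(CY)*x-np.sin(CY)*y,np.sin(CY)*x+np.cos(CY)*y])
def yaw_ok(pos,yaw):
    return bot.inverse_kinematics(pos,down(yaw))
def turn(dyaw,step=.3):
    """turn the tool about its (vertical) axis by dyaw seen from above, stepwise"""
    n=int(np.ceil(abs(dyaw)/step)); q=np.array(bot.observe()['joint_positions'])
    for i in range(n):
        q[6]-=dyaw/n; bot.move_j(q)
    return q[6]
E
python3 - <<'E'
from meas import *
im,d,st=load('wc'); hsv=cv2.cvtColor(im,cv2.COLOR_RGB2HSV); P=deproj('wrist',uv,d,st).reshape(420,560,3)
m=(cv2.inRange(hsv,(100,120,20),(128,255,255))>0); m[200:]=False; B=P[m]; print('blue z',np.percentile(B[:,2],[2,50,98]).round(3),B.min(0).round(3),B.max(0).round(3))
k=chw(-50,0) if False else chw(-.05,0); print('knob',k)
for yaw in(-2.05,0,2.05):
    q=bot.inverse_kinematics([*k,.12],down(yaw)); print(yaw,None if q is None else np.round(q,2))
bot.move_to([*k,.14],down(-2.05)); effector.grip(.62); print(bot.observe()['joint_positions'].round(2),bot.observe()['ee_rot'].round(3))
hit=bot.move_linear([*k,.028],rate=.08,until_force=8); s=bot.observe(); print(hit,s['eef_pos'],s['ft_force'],s['clock'])
E
```

```text
blue z [0.011 0.018 0.035] [ 0.438 -0.124  0.006] [ 0.521 -0.029  0.391]
knob [ 0.45546499 -0.0554591 ]
-2.05 [-0.32  0.29  0.43  2.16 -0.19  0.72 -1.82]
0 [-0.03  0.28  0.08  2.14 -0.04  0.72  0.08]
2.05 [ 0.26  0.3  -0.25  2.12  0.11  0.73  2.  ]
[-0.32  0.26  0.43  2.15 -0.15  0.77 -1.85] [ 3.142  0.    -2.05 ]
False [ 0.45584658 -0.05545616  0.02839835] [ 0.21471986 -0.29328092 -1.29407221] 10.2667
```

```bash
sed -i 's/q\[6\]-=dyaw/q[6]+=dyaw/' h.py && python3 - <<'E'
from h import *
effector.grip(0.0); s=bot.observe(); print(s['opening'],s['ft_force'].round(1))
for dy in (.3,1.2,1.3,1.3):
    turn(dy); s=bot.observe(); print(s['ee_rot'].round(3),s['eef_pos'].round(4),s['joint_positions'][6].round(2),s['ft_force'].round(1),s['torque'].round(2),s['opening'].round(3),s['clock'])
effector.grip(.62); p=bot.observe()['eef_pos']; bot.move_linear([p[0],p[1],.12],rate=.15)
bot.move_to((0.52,-0.20,0.22),down(0)); bot.hold(.3); snap('wc2'); print(bot.observe()['clock'])
cv2.imwrite('pics/wc2c.png',cv2.imread('pics/wc2.png')[:300,60:460])
E
```

```text
0.3840008622846278 [-0.1  0.3  2.6]Traceback (most recent call last):
  File "<stdin>", line 4, in <module>
AttributeError: 'float' object has no attribute 'round'
```

```bash
python3 - <<'E'
from h import *
for dy in (1.2,1.3,1.3):
    turn(dy); s=bot.observe(); print(s['ee_rot'].round(3),s['eef_pos'].round(4),np.round(s['joint_positions'][6],2),s['ft_force'].round(1),s['torque'].round(2),round(s['opening'],3),s['clock'])
effector.grip(.62); p=bot.observe()['eef_pos']; bot.move_linear([p[0],p[1],.12],rate=.15)
bot.move_to((0.52,-0.20,0.22),down(0)); bot.hold(.3); snap('wc2'); print(bot.observe()['clock'])
cv2.imwrite('pics/wc2c.png',cv2.imread('pics/wc2.png')[:300,60:460])
E
```

```text
[-3.141e+00  1.000e-03 -5.580e-01] [ 0.4552 -0.055   0.0282] -0.22 [-2.5  3.3  3.3] [0.69 0.58 0.11] 0.384 12.6667
[-3.139e+00  2.000e-03  7.370e-01] [ 0.4537 -0.0551  0.0281] 1.07 [-5.5  2.   8.6] [0.47 1.15 0.14] 0.387 14.45
[-3.138e+00 -1.000e-03  2.031e+00] [ 0.4534 -0.0565  0.0282] 2.37 [-3.5 -1.7  4.9] [-0.36  0.75  0.16] 0.384 16.2333
19.2667
```

View pics/wc2c.png

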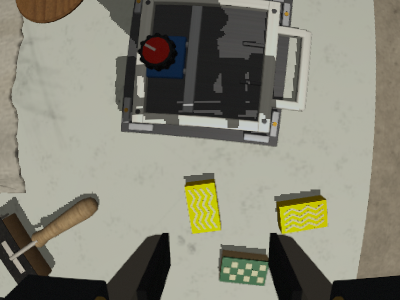

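Bar face moved from column ~207 to ~192, about 16 mm back, and the blocks look undisturbed. Next I'll re-measure the chase, check the bracket's clearance, and place the first block (check).

```bash
cat >> meas.py <<'E'
def chase(nm):
    im,d,st=load(nm); hsv=cv2.cvtColor(im,cv2.COLOR_RGB2HSV); P=deproj('wrist',uv,d,st).reshape(420,560,3)
    k,*_=knobcentre(im,st)
    m=((P[...,2]>.0145)&(P[...,2]<.0215)&(hsv[...,1]<60)&(hsv[...,2]>60)&(P[...,0]>k[0]-.06)&(P[...,0]<k[0]+.2)&(abs(P[...,1]-k[1])<.12)).astype(np.uint8); m[320:]=0
    n,l,s,_=cv2.connectedComponentsWithStats(m); M=l==1+np.argmax(s[1:,4])
    q2=plane('wrist',np.argwhere(M)[:,::-1],.018,st)[:,:2]
    (c,wh,a)=cv2.minAreaRect((q2*1000).astype(np.float32)); a=a-90 if wh[1]>wh[0] else a
    a=np.radians(a); o=np.array(c)/1000-.02*np.array([np.cos(a),np.sin(a)])
    print('chase',o.round(4),round(a,4),'size',np.round(wh,1),'knob',k[:2].round(4),'knob from fit',(o-.05*np.array([np.cos(a),np.sin(a)])).round(4))
    return o,a,P,hsv
COL=dict(leaf=((0,110,40),(10,255,170)),wave=((105,90,40),(128,255,255)),check=((45,60,30),(85,255,200)))
def blocks(nm,zt=.023,box=(.35,.75,-.6,-.25)):
    im,d,st=load(nm); hsv=cv2.cvtColor(im,cv2.COLOR_RGB2HSV); out={}
    for n,(lo,hi) in COL.items():
        m=cv2.inRange(hsv,lo,hi); m[300:]=0; m=cv2.morphologyEx(m,cv2.MORPH_CLOSE,np.ones((9,9)))
        for c in cv2.findContours(m,0,1)[0]:
            if cv2.contourArea(c)<150: continue
            q=plane('wrist',c[:,0],zt,st)[:,:2]
            (o,wh,a)=cv2.minAreaRect((q*1000).astype(np.float32)); a=a+90 if wh[1]>wh[0] else a
            if max(wh)<70 and min(wh)>30 and box[0]<o[0]/1000<box[1] and box[2]<o[1]/1000<box[3]:
                a=(a+90)%180-90; out[n]=(o[0]/1000,o[1]/1000,np.radians(a)); print(n,np.round(o,1),np.round(wh,1),round(a,1))
    return out
def pick_place(name,ybay,xb=.0335):
    bot.move_to((.50,-.50,.24),down(0)); bot.hold(.2); nm='b_%s_%d'%(name,bot.observe()['clock']); snap(nm); B=blocks(nm)
    x,y,a=B[name]
    bot.move_to((x,y,.09),down(a-np.pi/2 if a>0 else a+np.pi/2)); effector.grip(.62)
    h=bot.move_linear((x,y,.012),rate=.12,until_force=8)
    effector.grip(0); s=bot.observe(); print('squeeze',h,s['eef_pos'],s['opening']*92)
    x,y=s['eef_pos'][:2]; effector.grip(.62); bot.move_linear((x,y,.06),rate=.15)
    bot.move_to((x,y,.06),down(a)); effector.grip(.82)
    h=bot.move_linear((x,y,.0145),rate=.1,until_force=8)
    effector.grip(0); s=bot.observe(); print('grasp',h,s['eef_pos'],s['opening']*92)
    bot.move_linear((x,y,.10),rate=.15)
    t=chw(xb,ybay); bot.move_to((*t,.10),down(CY)); s=bot.observe(); print('carry',s['opening']*92,s['clock'])
    if s['opening']*92<50: print('LOST'); return
    bot.move_linear((*t,.035),rate=.15)
    h=bot.move_linear((*t,.0203),rate=.04,until_force=6); s=bot.observe(); print('down',h,s['eef_pos'],s['ft_force'])
    return h
def release():
    effector.grip(.71); p=bot.observe()['eef_pos']; bot.move_linear((p[0],p[1],.12),rate=.15); print(bot.observe()['clock'])
E
python3 - <<'E'
from meas import *
o,a,P,hsv=chase('wc2')
m=(cv2.inRange(hsv,(100,100,15),(128,255,255))>0)&(P[...,2]>.01)&(abs(P[...,0]-.47)<.06)&(P[...,1]>-.12)&(P[...,2]<.06)
B=P[m]; L=(B[:,:2]-o)@np.array([[np.cos(a),-np.sin(a)],[np.sin(a),np.cos(a)]]); print('bracket',L.min(0).round(3),L.max(0).round(3),'z',np.percentile(B[:,2],[5,50,95]).round(3))
import re; t=open('h.py').read(); t=re.sub(r'CH=.*',f'CH=np.array([{o[0]:.4f},{o[1]:.4f}]); CY={a:.4f}',t); open('h.py','w').write(t)
E
python3 - <<'E'
from meas import *
h=pick_place('check',.046)
E
```

```text
chase [ 0.504  -0.0652] -0.0225 size [158.1 205.3] knob [ 0.4554 -0.0565] knob from fit [ 0.454  -0.0641]
bracket [-0.066 -0.019] [-0.022  0.031] z [0.015 0.018 0.032]
leaf [ 458.9 -438.7] [34.7 59. ] -1.2
wave [ 563.4 -432.3] [58.6 34.4] 19.0
check [ 552.  -319.7] [35.5 59.4] -7.5
squeeze False [ 0.55238809 -0.31983617  0.01269986] 35.34582246813321
grasp False [ 0.55272915 -0.32010074  0.01508054] 59.56755141134841
carry 59.65269465975093 28.6333
down True [ 0.53886424 -0.01964523  0.02086262] [-0.52510301 -0.08848708  4.72293662]
```

The chase re-fit is bad: 205 mm long, and its yaw disagrees with the knob. A stray patch must be in the mask. I'll lift the block, fix the fit, then set it down.

```bash
python3 - <<'E'
from meas import *
p=bot.observe()['eef_pos']; bot.move_linear((p[0],p[1],.10),rate=.15); print(bot.observe()['opening']*92)
for nm in('wc','wc2'):
  im,d,st=load(nm); hsv=cv2.cvtColor(im,cv2.COLOR_RGB2HSV); P=deproj('wrist',uv,d,st).reshape(420,560,3)
  k,*_=knobcentre(im,st)
  # local coordinates of nominal chase; rails only
  c,s=np.cos(-.103),np.sin(-.103); L=(P[...,:2]-[.5052,-.0606])@np.array([[c,-s],[s,c]])
  base=(P[...,2]>.0135)&(P[...,2]<.0225)&(hsv[...,1]<70)&(hsv[...,2]>75); base[300:]=False
  L18=(plane('wrist',uv,.018,st)[:,:2]-[.5052,-.0606])@np.array([[c,-s],[s,c]]); L18=L18.reshape(420,560,2)
  # handle bar: x 108..120 ; head rail x 66..80 ; side rails
  for n,box in dict(handle=(.1,.128,-.035,.035),head=(.055,.09,-.06,.06),knobrail=(-.09,-.06,-.06,.06)).items():
    m=base&(L18[...,0]>box[0])&(L18[...,0]<box[1])&(L18[...,1]>box[2])&(L18[...,1]<box[3]); q=L18[m]; f=np.polyfit(q[:,1],q[:,0],1); print(nm,n,'x mid at y0 %.4f slope %.4f n%d'%(f[1],f[0],len(q)),np.percentile(q[:,0]-f[0]*q[:,1],[3,97]).round(4))
  for n,box in dict(sideneg=(-.06,.06,-.09,-.06),sidepos=(-.06,.06,.06,.09)).items():
    m=base&(L18[...,0]>box[0])&(L18[...,0]<box[1])&(L18[...,1]>box[2])&(L18[...,1]<box[3]); q=L18[m]
    if len(q)>50: f=np.polyfit(q[:,0],q[:,1],1); print(nm,n,'y mid at x0 %.4f slope %.4f n%d'%(f[1],f[0],len(q)),np.percentile(q[:,1]-f[0]*q[:,0],[3,97]).round(4))
E
```

```text
59.77950587195201
wc handle x mid at y0 0.1134 slope -0.0007 n576 [0.1078 0.119 ]
wc head x mid at y0 0.0749 slope -0.0012 n1377 [0.0667 0.0882]
wc knobrail x mid at y0 -0.0734 slope 0.0001 n817 [-0.079  -0.0672]
wc sideneg y mid at x0 -0.0734 slope -0.0052 n1156 [-0.0859 -0.0669]
wc sidepos y mid at x0 0.0703 slope 0.0297 n485 [0.0649 0.0759]
wc2 handle x mid at y0 0.1135 slope -0.0165 n577 [0.1078 0.119 ]
wc2 head x mid at y0 0.0749 slope -0.0105 n1422 [0.0666 0.0881]
wc2 knobrail x mid at y0 -0.0734 slope -0.0176 n857 [-0.0792 -0.0669]
wc2 sideneg y mid at x0 -0.0741 slope 0.0090 n1117 [-0.0855 -0.0679]
wc2 sidepos y mid at x0 0.0695 slope 0.0515 n490 [0.0645 0.0745]
```

```bash
sed -i 's/^CH=.*/CH=np.array([.5049,-.0614]); CY=-.087/' h.py && python3 - <<'E'
from meas import *
t=chw(.0335,.046); bot.move_linear((*t,.06),attitude=down(CY)); bot.move_linear((*t,.035))
h=bot.move_linear((*t,.0203),rate=.04,until_force=6); s=bot.observe(); print('down',h,s['eef_pos'],s['ft_force'])
release()
bot.move_to((0.52,-0.20,0.22),down(0)); bot.hold(.3); snap('wc3')
cv2.imwrite('pics/wc3c.png',cv2.resize(cv2.imread('pics/wc3.png')[:160,160:400],None,fx=2.5,fy=2.5))
E
```

```text
down True [ 0.54250049 -0.01822705  0.02087076] [-1.34369845  1.2860193   6.27454701]
32.55
```

View pics/wc3c.png

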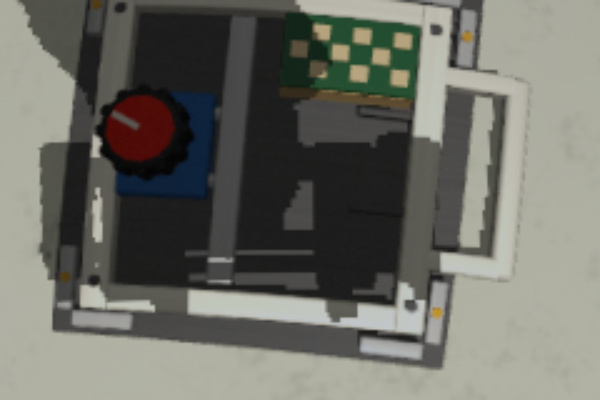

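The check block sits in the upper bay between rail and fence (280–420, 15–100). Next are wave in the middle and leaf in the lower bay.

```bash
python3 - <<'E'
from meas import *
im,d,st=load('wc3'); P=deproj('wrist',uv,d,st).reshape(420,560,3); print('check top z',np.median(P[10:35,285:320,2]))
h=pick_place('wave',0.)
if bot.observe()['eef_pos'][2]<.0225: release()
E
python3 - <<'E'
from meas import *
h=pick_place('leaf',-.046)
if bot.observe()['eef_pos'][2]<.0225: release()
bot.move_to((0.52,-0.20,0.22),down(0)); bot.hold(.3); im,d,st=snap('wc4')
P=deproj('wrist',uv,d,st).reshape(420,560,3); print(blocks('wc4',.029,(.3,.7,-.2,.1)))
for n,v in blocks('wc4',.029,(.3,.7,-.2,.1)).items():
    dx=np.array(v[:2])-CH; c,s=np.cos(CY),np.sin(CY); L=(dx@np.array([[c,-s],[s,c]])); m=np.hypot(P[...,0]-v[0],P[...,1]-v[1])<.01; print(n,L.round(4),round(v[2]-CY,3),np.median(P[m][:,2]).round(4))
cv2.imwrite('pics/wc4c.png',cv2.resize(cv2.imread('pics/wc4.png')[:160,160:400],None,fx=2.5,fy=2.5))
E
```

```text
check top z 0.02977018169297735
leaf [ 458.9 -438.7] [34.7 59. ] -1.2
wave [ 563.4 -432.4] [58.6 34.5] 19.0
squeeze False [ 0.56371509 -0.43248581  0.01268428] 35.53493167697721
grasp False [ 0.56410453 -0.43281665  0.01522534] 59.70676523511399
carry 59.57228415005363 43.575
down True [ 0.53866867 -0.06400272  0.02099737] [ 1.01253841 -0.25731735  4.64333834]
45.6667
leaf [ 459.4 -438.1] [35.  58.5] -1.1
squeeze False [ 0.45979463 -0.43831683  0.01269193] 35.8907852925863
grasp False [ 0.46007204 -0.43861312  0.01506711] 59.68904890032637
carry 59.60687535171783 56.05
down True [ 0.53465233 -0.10985293  0.02086788] [-0.61893801  0.80893454  6.10144648]
58.15
leaf [ 535.4 -109.7] [35.8 59.3] -5.3
wave [539.7 -63.5] [34.9 58.9] -4.9
wave [462.2 -58.8] [48.1 40.5] 84.7
check [543.3 -18.6] [35.6 59.5] -4.7
{'leaf': (0.5354362182617187, -0.10968445587158203, np.float64(-0.09229610863444013)), 'wave': (0.4622467041015625, -0.05884736251831055, np.float64(1.4790841162294563)), 'check': (0.5433214111328125, -0.01859504508972168, np.float64(-0.08275613297755828))}
leaf [ 535.4 -109.7] [35.8 59.3] -5.3
wave [539.7 -63.5] [34.9 58.9] -4.9
wave [462.2 -58.8] [48.1 40.5] 84.7
check [543.3 -18.6] [35.6 59.5] -4.7
leaf [ 0.0346 -0.0454] -0.005 0.0299
wave [-0.0427 -0.0012] 1.566 0.0545
check [0.0346 0.046 ] 0.004 0.0298
```

View pics/wc4c.png

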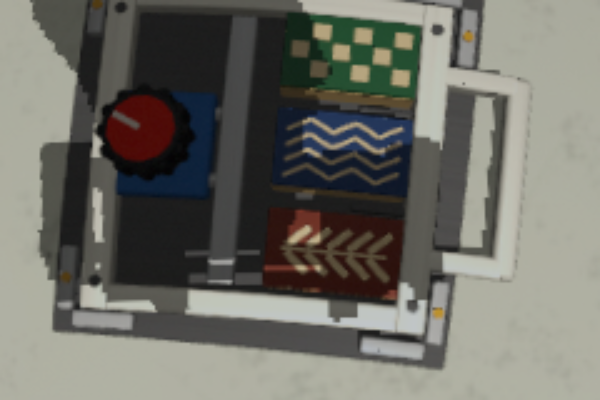

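All three blocks lie flat and straight in their bays, tops at z = 0.030. Next I'll tighten.

```bash
python3 - <<'E'
from meas import *
im,d,st=load('wc4'); k=knobcentre(im,st)[0][:2]; k=(k+chw(-.05,0))/2; print(k)
def grab(yaw):
    bot.move_to([*k,.12],down(yaw)); effector.grip(.62); h=bot.move_linear([*k,.028],rate=.1,until_force=8); effector.grip(0); s=bot.observe(); print('grab',h,round(s['opening']*92,1),np.round(s['joint_positions'][6],2))
def rep():
    s=bot.observe(); print(s['ee_rot'][2].round(2),np.round(s['joint_positions'][6],2),'T',s['torque'].round(2),'F',s['ft_force'].round(1),round(s['clock'],1))
grab(2.0)
for i in range(5): turn(-.75); rep()
effector.grip(.62); bot.move_linear([*k,.12],rate=.2)
grab(1.2)
for i in range(8): turn(-.25); rep()
E
```

```text
[ 0.455182   -0.05668589]
grab False 35.5 2.5
1.26 1.76 T [-0.07  0.01 -0.12] F [-0.9 -1.5  1.1] 63.4
0.51 1.01 T [-0.53  0.36 -0.1 ] F [-1.7 -2.2  2.5] 64.4
-0.23 0.27 T [-0.46  0.76 -0.13] F [-3.4 -2.6  4.3] 65.4
-0.98 -0.48 T [-0.26  0.86 -0.11] F [-3.6 -0.2  4.5] 66.5
-1.72 -1.22 T [-0.08  0.76 -0.1 ] F [-2.6 -0.8  6.1] 67.5
grab False 35.5 1.27
0.95 1.03 T [ 0.32 -0.02  0.03] F [0.1 0.7 0.8] 73.0
0.71 0.78 T [-0.03  0.06  0.02] F [-0.6 -0.3  1.2] 73.3
0.46 0.54 T [-0.11  0.17 -0.02] F [-1.4  0.3  1.2] 73.7
0.22 0.29 T [-0.07  0.23 -0.  ] F [-0.5 -0.4  1.4] 74.0
-0.02 0.05 T [-0.02  0.4   0.05] F [-1.5  0.3  2.7] 74.3
-0.27 -0.19 T [-0.05  0.47 -0.01] F [-1.1 -0.2  3.6] 74.7
-0.51 -0.44 T [0.07 0.56 0.01] F [-2.7 -0.3  3.9] 75.0
-0.75 -0.68 T [ 0.1   0.62 -0.  ] F [-2.4  0.9  3.8] 75.4
```

The second turn shows no torque. The grip may have slackened, so I'll check the opening and take a look.

```bash
python3 - <<'E'
from meas import *
print(bot.observe()['opening']*92)
effector.grip(.62); p=bot.observe()['eef_pos']; bot.move_linear([p[0],p[1],.12],rate=.2)
bot.move_to((0.52,-0.20,0.22),down(0)); bot.hold(.3); im,d,st=snap('wc5')
cv2.imwrite('pics/wc5c.png',cv2.resize(cv2.imread('pics/wc5.png')[:160,160:400],None,fx=2.5,fy=2.5))
E
```

```text
35.09735780657724
```

View pics/wc5c.png

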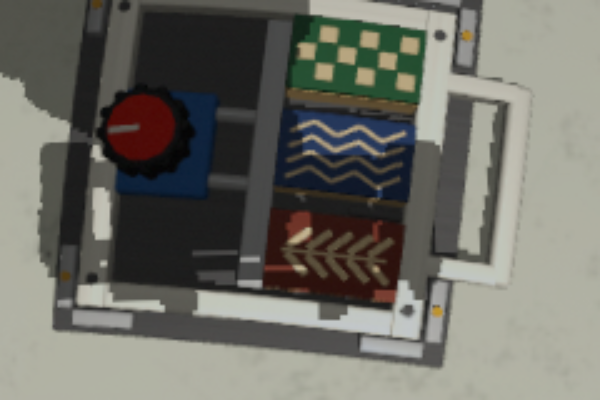

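The white line turned about 330°, matching the commanded 5.75 rad, so the grip held. The bar touches the blocks and they are against the head rail. To confirm the slip I'll turn another 0.5 rad while reading joint-7 torque, and check that the bar stands still.

```bash
cat >> meas.py <<'E'
def line(nm):
    im,d,st=load(nm); k,ctr,r,red=knobcentre(im,st); hsv=cv2.cvtColor(im,cv2.COLOR_RGB2HSV)
    yy,xx=np.mgrid[:420,:560]; dist=np.hypot(xx-ctr[0],yy-ctr[1]); m=(dist<r*.95)&(hsv[...,1]<150)&(hsv[...,2]>50)
    q=plane('wrist',np.argwhere(m)[:,::-1],.055,st)[:,:2]-k[:2]; v=q.mean(0); return np.degrees(np.arctan2(v[1],v[0])),m.sum()
E
python3 - <<'E'
from meas import *
for n in('wc','wc2','wc4','wc5'): print(n,line(n))
im,d,st=load('wc5'); k=knobcentre(im,st)[0][:2]; k=(k+chw(-.05,0))/2
bot.move_to([*k,.12],down(.5)); effector.grip(.62)
q0=turn(-.25); print('free tau7',bot.observe()['tau'][6]); turn(.25)
bot.move_linear([*k,.028],rate=.1,until_force=8); effector.grip(0)
for i in range(6):
    turn(-.12); s=bot.observe(); print(s['ee_rot'][2].round(2),'tau7',round(s['tau'][6],3),'Tz',s['torque'][2].round(2))
effector.grip(.62); p=bot.observe()['eef_pos']; bot.move_linear([p[0],p[1],.12],rate=.2)
bot.move_to((0.52,-0.20,0.22),down(0)); bot.hold(.3); snap('wc6'); print(line('wc6'),bot.observe()['clock'])
B=blocks('wc6',.029,(.5,.7,-.2,.1))
# bar front face position per bay from depth/colour is coarse: compare pictures
a=cv2.cvtColor(load('wc5')[0],cv2.COLOR_RGB2GRAY).astype(int);b=cv2.cvtColor(load('wc6')[0],cv2.COLOR_RGB2GRAY).astype(int); print('diff around bar/blocks',abs(a-b)[10:120,255:340].mean(),'knob',abs(a-b)[30:75,195:240].mean())
E
```

```text
wc (np.float64(-89.36910046943548), np.int64(40))
wc2 (np.float64(148.17456861940468), np.int64(41))
wc4 (np.float64(148.5379207648145), np.int64(38))
wc5 (np.float64(179.475533013999), np.int64(38))
free tau7 -0.18196620047092438
0.38 tau7 -0.22 Tz 0.05
0.27 tau7 -0.199 Tz -0.01
0.15 tau7 -0.188 Tz -0.04
0.04 tau7 -0.184 Tz 0.03
-0.08 tau7 -0.183 Tz 0.0
-0.19 tau7 -0.182 Tz -0.05
(np.float64(142.46001455875356), np.int64(39)) 84.7167
leaf [ 535.9 -111.2] [36.2 59. ] -6.5
wave [541.3 -65.7] [35.3 59. ] -7.1
check [546.7 -20.7] [35.5 59.1] -6.4
diff around bar/blocks 8.796898395721925 knob 7.112592592592593
```

The knob turned on a further 37°. Net turn since the start is 2.24 rad clockwise, which would put the bar at 26 mm or more if nothing had slipped, so it must have slipped. The blocks' centres are collinear, flush on the head rail. Next I'll locate the handle and grip it.

```bash
sed -i 's/^CH=.*/CH=np.array([.5055,-.0616]); CY=-.117/' h.py && cat > stand.py <<'E'
from meas import *
s2=np.sqrt(.5); SY=np.radians(38.1)
def fr(yaw,phi):
    """chase axes as columns: yaw about z, x pitched up by phi"""
    u=np.array([np.cos(yaw),np.sin(yaw),0]); X=u*np.cos(phi)+[0,0,np.sin(phi)]; Z=-u*np.sin(phi)+[0,0,np.cos(phi)]
    return np.c_[X,np.cross(Z,X),Z]
SO=np.array([.4699,.1945,.0287])
def tool(o,F,depth=.008,bar=(.114,0,.006),lag=0.):
    """TCP position and rpy for chase origin o, axes F; lag = tool turned about the bar against the chase"""
    G=F@R.from_euler('y',lag).as_matrix(); Rt=np.c_[G[:,0],-G[:,1],-G[:,2]]
    return o+F@np.array(bar)+Rt[:,2]*depth, R.from_matrix(Rt).as_euler('xyz')
E
python3 - <<'E'
from stand import *
im,d,st=load('wc6'); hsv=cv2.cvtColor(im,cv2.COLOR_RGB2HSV); P=deproj('wrist',uv,d,st).reshape(420,560,3)
c,s=np.cos(CY),np.sin(CY); L=((plane('wrist',uv,.018,st)[:,:2]-CH)@np.array([[c,-s],[s,c]])).reshape(420,560,2)
m=(P[...,2]>.0135)&(P[...,2]<.0225)&(hsv[...,1]<70)&(hsv[...,2]>75)&(L[...,0]>.1)&(L[...,0]<.128)&(abs(L[...,1])<.06); q=L[m]; f=np.polyfit(q[:,1],q[:,0],1); print('bar x',f,np.percentile(q[:,0],[3,97]).round(4),'y ends',np.percentile(q[:,1],[1,99]).round(4))
o0=np.array([*CH,.006])
q=None
for nm,o,F in [('plate',o0,fr(CY,0)),('t45',o0+[0,0,.15],fr(CY,np.pi/4)),('over',SO+fr(SY,np.pi/4)@[.12,0,.07],fr(SY,np.pi/4)),('on',SO+fr(SY,np.pi/4)@[.08,0,0],fr(SY,np.pi/4)),('on60',SO+fr(SY,np.pi/3)@[.08,0,0],fr(SY,np.pi/3))]:
    p,e=tool(o,F); q=bot.inverse_kinematics(p,e); print(nm,p.round(3),e.round(2),None if q is None else np.round(q,2))
E
```

```text
bar x [0.00075361 0.11233461] [0.1019 0.119 ] y ends [-0.0488  0.047 ]
plate [ 0.619 -0.075  0.004] [ 3.14  0.   -0.12] [ 0.19  0.7  -0.17  1.78  0.18  0.67 -0.19]
t45 [ 0.587 -0.071  0.235] [ 3.14 -0.79 -0.12] [ 1.19  0.35 -1.28  2.28  1.79  0.38 -1.69]
over [0.562 0.267 0.242] [-3.14 -0.79  0.66] [ 0.71  0.47 -1.3   2.19  1.57  0.24 -1.17]
on [0.579 0.28  0.164] [-3.14 -0.79  0.66] [ 0.61  0.81 -1.31  2.2   2.01  0.53 -1.42]
on60 [0.548 0.255 0.196] [ 3.14 -1.05  0.66] None
```

```bash
python3 - <<'E'
from stand import *
CHX=np.array([*CH,.006])-fr(CY,0)@[.0008,0,0]
p,e=tool(CHX,fr(CY,0)); 
bot.move_to(p+[0,0,.09],e); effector.grip(.24)
h=bot.move_linear(p,rate=.08,until_force=8); print(h,bot.observe()['eef_pos'],p)
effector.grip(0); s=bot.observe(); print('grip',s['opening']*92,s['ft_force'].round(1))
piv=CHX+fr(CY,0)@[-.08,0,0]
for ph in (5,10,16):
    F=fr(CY,np.radians(ph)); p,e=tool(piv+F@[.08,0,0],F); bot.move_linear(p,rate=.05,attitude=e); s=bot.observe(); print(ph,s['opening']*92,s['ft_force'].round(1),s['torque'].round(2),round(s['clock'],1))
im,_=viewer.capture('side'); save('side1',im[170:300,180:400]); cv2.imwrite('pics/side1.png',cv2.resize(cv2.imread('pics/side1.png'),None,fx=3,fy=3))
E
```

```text
False [ 0.61882377 -0.07482784  0.00444349] [ 0.61792609 -0.0748142   0.004     ]
grip 11.502429733816168 [ 0.2 -0.2  0.9]
5 11.603585606810542 [ 0.5  0.1 -1.5] [ 0.08  0.09 -0.03] 88.3
10 11.63212786975415 [-0.2  0.3 -2.3] [0.06 0.25 0.01] 88.8
16 11.707913043199225 [-0.2  0.3 -2.7] [ 0.14  0.52 -0.  ] 89.3
```

View pics/side1.png

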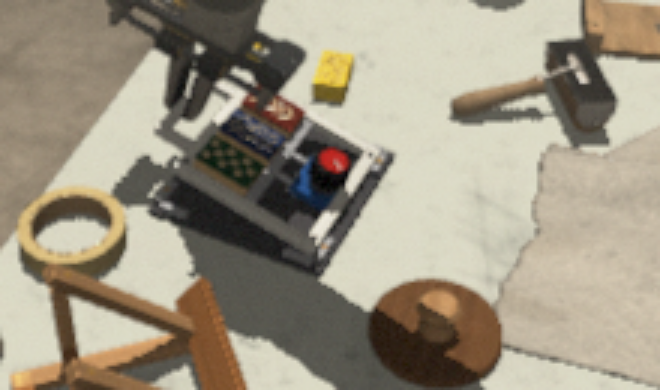

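The handle end is up and all three blocks are held in it. I'll keep tilting and lifting to 45°.

```bash
python3 - <<'E'
from stand import *
CHX=np.array([*CH,.006])-fr(CY,0)@[.0008,0,0]; piv=CHX+fr(CY,0)@[-.08,0,0]
for ph,up,back in ((22,.01,0),(30,.03,0),(38,.05,0),(45,.08,0)):
    F=fr(CY,np.radians(ph)); p,e=tool(piv+F@[.08,0,0]+[back,0,up],F)
    try: bot.move_linear(p,rate=.06,attitude=e)
    except bot.IKError as x: print('IK',ph,x); break
    s=bot.observe(); print(ph,round(s['opening']*92,2),s['ft_force'].round(1),s['torque'].round(2),s['joint_positions'].round(2),round(s['clock'],1))
im,d=viewer.capture('side'); np.savez('pics/side2.npz',im=im,d=d); save('side2',im[150:300,150:400]); cv2.imwrite('pics/side2.png',cv2.resize(cv2.imread('pics/side2.png'),None,fx=3,fy=3))
E
```

```text
22 11.85 [ 0.3  0.4 -4.9] [0.03 0.28 0.03] [ 0.12  0.43 -0.09  2.1   0.26  0.23 -0.3 ] 90.0
IK 30 the arm cannot follow that straight line within its joint ranges
```

View pics/side2.png

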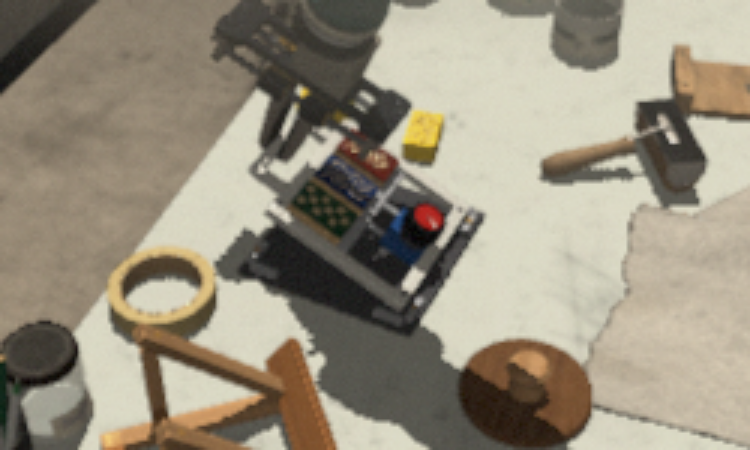

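Fz = −4.9 N, so the full weight is off the plate and the grip holds. The straight line to 45° runs out of wrist range here, so I'll query IK for an outward route.

```bash
python3 - <<'E'
from stand import *
def tp(p,yaw,phi):
    F=fr(yaw,np.radians(phi)); return bot.inverse_kinematics(p,tool(np.zeros(3),F)[1])
print('cur',bot.observe()['eef_pos'].round(3))
for p,yaw,phi in [((.62,-.07,.2),CY,22),((.68,.05,.25),.1,22),((.70,.05,.25),.1,30),((.70,.05,.25),.1,45),((.75,.05,.25),.1,45),((.66,.2,.27),.35,30),((.66,.2,.27),.35,45),((.66,.25,.27),.66,45),((.66,.33,.25),.66,45),((.62,.3,.25),.66,40),((.562,.267,.242),.66,30),((.562,.267,.242),.66,38),((.562,.267,.242),.66,45)]:
    q=tp(p,yaw,phi); print(p,yaw,phi,None if q is None else np.round(q,2))
E
```

```text
cur [ 0.605 -0.073  0.087]
(0.62, -0.07, 0.2) -0.117 22 [ 0.23  0.28 -0.22  1.99  0.19  0.5  -0.23]
(0.68, 0.05, 0.25) 0.1 22 [ 0.14  0.33 -0.32  1.8   0.2   0.65 -0.19]
(0.7, 0.05, 0.25) 0.1 30 [ 0.09  0.31 -0.26  1.88  0.22  0.45 -0.21]
(0.7, 0.05, 0.25) 0.1 45 [ 0.46  0.33 -0.68  2.06  1.48  0.21 -1.4 ]
(0.75, 0.05, 0.25) 0.1 45 [ 0.27  0.37 -0.47  1.95  1.25  0.17 -1.18]
(0.66, 0.2, 0.27) 0.35 30 [-0.05  0.27 -0.34  1.88  0.2   0.49 -0.16]
(0.66, 0.2, 0.27) 0.35 45 [ 0.26  0.28 -0.68  2.06  1.18  0.17 -1.09]
(0.66, 0.25, 0.27) 0.66 45 [ 0.59  0.49 -1.09  1.98  0.85  0.21 -0.39]
(0.66, 0.33, 0.25) 0.66 45 [ 0.29  0.49 -0.91  1.95  1.21  0.21 -0.86]
(0.62, 0.3, 0.25) 0.66 40 [ 0.08  0.31 -0.59  2.01  0.11  0.19  0.13]
(0.562, 0.267, 0.242) 0.66 30 [ 0.06  0.23 -0.56  2.03  0.05  0.4   0.17]
(0.562, 0.267, 0.242) 0.66 38 [ 0.05  0.19 -0.51  2.14 -0.28  0.2   0.49]
(0.562, 0.267, 0.242) 0.66 45 [ 0.71  0.47 -1.3   2.19  1.58  0.25 -1.19]
```

```bash
cat >> stand.py <<'E'
def go(p,yaw,phi,rate=.12,lin=True):
    e=tool(np.zeros(3),fr(yaw,np.radians(phi)))[1]
    try:
        if lin: bot.move_linear(p,rate=rate,attitude=e)
        else: raise bot.IKError
    except bot.IKError:
        q=bot.inverse_kinematics(p,e); q0=np.array(bot.observe()['joint_positions'])
        if q is None: print('no IK'); return False
        n=int(np.ceil(abs(q-q0).max()/.25)); print('joint move, steps',n)
        for i in range(1,n+1): bot.move_j(q0+(q-q0)*i/n)
    s=bot.observe(); print(s['eef_pos'].round(3),s['ee_rot'].round(2),'op',round(s['opening']*92,2),'F',s['ft_force'].round(1),'T',s['torque'].round(2),'q',s['joint_positions'].round(2),round(s['clock'],1)); return True
E
python3 - <<'E'
from stand import *
ok=go((.615,-.07,.22),CY,22,.08) and go((.66,.2,.30),.35,30,.12) and go((.66,.2,.30),.35,45,.1)
im,d=viewer.capture('side'); np.savez('pics/side3.npz',im=im,d=d); save('side3',im[150:320,150:400]); cv2.imwrite('pics/side3.png',cv2.resize(cv2.imread('pics/side3.png'),None,fx=3,fy=3))
e=tool(np.zeros(3),fr(SY,np.pi/4))[1]; q=bot.inverse_kinematics((.562,.267,.242),e); print(q)
E
```

```text
[ 0.615 -0.07   0.219] [-3.14 -0.38 -0.12] op 11.74 F [-0.5 -0.6 -3.6] T [ 0.04  0.34 -0.04] q [ 0.21  0.24 -0.2   1.98  0.15  0.54 -0.2 ] 91.9
[0.66 0.2  0.3 ] [ 3.14 -0.52  0.35] op 11.43 F [ 0.7 -0.1 -4.1] T [-0.14  0.51 -0.03] q [-0.01  0.25 -0.39  1.84  0.19  0.55 -0.14] 94.4
joint move, steps 2
[0.66 0.2  0.3 ] [ 3.14 -0.78  0.35] op 12.81 F [-0.5 -0.7 -2.7] T [-0.72  1.06 -0.13] q [ 0.06  0.19 -0.44  2.04  0.5   0.16 -0.45] 95.0
[ 0.70790835  0.47266583 -1.29743812  2.19396131  1.57070595  0.24441959
 -1.17059819]
```

View pics/side3.png

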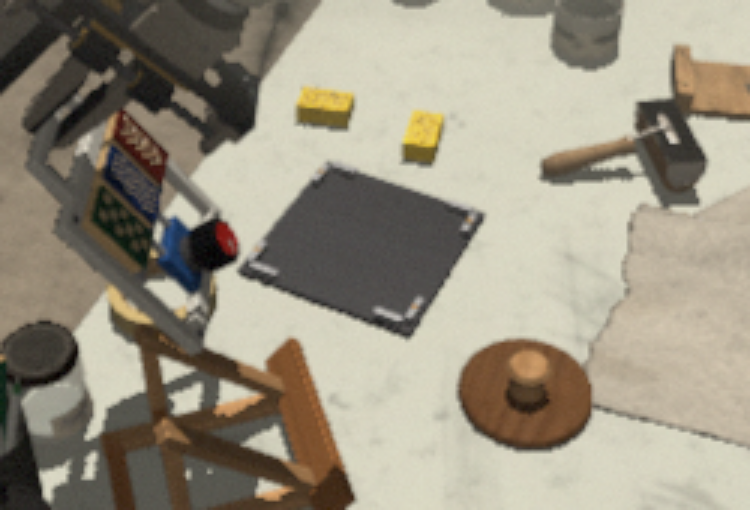

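The chase still hangs safely with all the blocks in it, but it looks steeper than 45° and may have turned in the grip. I'll measure its plane from the side camera's depth.

```bash
cat >> stand.py <<'E'
def pose_held(im,d):
    v=np.stack(np.meshgrid(np.arange(560),np.arange(420)),-1).reshape(-1,2)
    P=deproj('side',v,d).reshape(420,560,3); hsv=cv2.cvtColor(im,cv2.COLOR_RGB2HSV); C={}
    for n,(lo,hi) in dict(leaf=((0,110,40),(10,255,200)),wave=((105,90,40),(128,255,255)),check=((45,60,30),(85,255,200))).items():
        m=(cv2.inRange(hsv,lo,hi)>0)&(P[...,2]>.06)&(P[...,0]>.42)&(P[...,0]<.75)&(P[...,1]>-.1)&(P[...,1]<.4)&(P[...,2]<.4)
        k,l,s,c=cv2.connectedComponentsWithStats(m.astype(np.uint8)); j=1+np.argmax(s[1:,4]); C[n]=P[l==j]; 
    return C,P,hsv
def plane_fit(Q,thr=.004):
    i=np.ones(len(Q),bool)
    for _ in range(10):
        c=np.median(Q[i],0) if _==0 else Q[i].mean(0); n=np.linalg.svd(Q[i]-c,full_matrices=False)[2][2]; n*=np.sign(n[2]); r=abs((Q-c)@n); i=r<max(thr,np.percentile(r,60) if _<3 else thr)
    return n,c,i
E
cat > held.py <<'E'
from stand import *
import sys
z=np.load(sys.argv[1]); C,P,hsv=pose_held(z['im'],z['d'])
Q=np.concatenate(list(C.values())); n,c,i=plane_fit(Q)
print('pitch deg',np.degrees(np.arccos(n[2])).round(1),'yaw',np.arctan2(-n[1],-n[0]).round(3),i.sum(),len(Q))
for k,q in C.items(): print(k,len(q),np.median(q,0).round(4))
s=bot.observe(); print('bar approx',(s['eef_pos']-R.from_euler('xyz',s['ee_rot']).apply([0,0,.008])).round(4),'op',s['opening']*92)
E
python3 held.py pics/side3.npz
```

```text
pitch deg 59.3 yaw -0.874 125 370
leaf 108 [0.6188 0.1422 0.2484]
wave 152 [0.5758 0.1778 0.1825]
check 110 [0.6991 0.313  0.1128]
bar approx [0.6561 0.1979 0.3069] op 12.40751518381607
```

Position relative to the bar shows the frame at about 60° while the tool is at 45°, so it slipped about 15° in the grip. The stand can then be reached with the tool at only 30°. I'll tilt back, re-measure with a tighter region, and carry it over the stand.

```bash
cat >> stand.py <<'E'
def pitch_now(nm):
    s=bot.observe(); im,d=viewer.capture('side'); np.savez('pics/%s.npz'%nm,im=im,d=d); save(nm,im)
    Rt=R.from_euler('xyz',s['ee_rot']); bar=s['eef_pos']-Rt.apply([0,0,.008]); tx=Rt.apply([1,0,0]); yaw=np.arctan2(tx[1],tx[0])
    C,P,hsv=pose_held(im,d); u=np.array([np.cos(yaw),np.sin(yaw),0]); v=np.array([-u[1],u[0],0]); out=[]
    for n,y in (('leaf',-.046),('wave',0),('check',.046)):
        lo,hi=dict(leaf=((0,110,40),(10,255,200)),wave=((105,90,40),(128,255,255)),check=((45,60,30),(85,255,200)))[n]
        D=P-bar; m=(cv2.inRange(hsv,lo,hi)>0)&(abs(D@v-y)<.03)&(abs(np.hypot(D@u,D[...,2])-.08)<.036)
        if m.sum()<20: print(n,'few',m.sum()); continue
        D=D[m]; b=np.degrees(np.arctan2(D[:,2],D@u))%360
        # each face point lies on the plane 17 mm above the bar's axis: pitch = direction - asin relation
        r=np.hypot(D@u,D[:,2]); a=180-np.degrees(np.arcsin(np.clip(.017/r,-1,1))); ph=np.median(b-a); out.append(ph); print(n,m.sum(),'pitch',ph.round(1),'y',np.median(D@v).round(4),'x',(.114-np.median(np.sqrt(np.maximum(r**2-.017**2,0)))).round(4))
    print('tool pitch',np.degrees(np.arcsin(tx[2])).round(1),'op',round(s['opening']*92,2),'F',s['ft_force'].round(1)); return np.median(out) if out else None
E
python3 - <<'E'
from stand import *
print(pitch_now('s4'))
if go((.66,.2,.30),.35,30): print(pitch_now('s5'))
ph=np.degrees(1)*0
# over the stand: tool 30, handle point 80 mm off the slope
F=fr(SY,np.pi/4); bar=SO+F@[.194+.03,0,.006+.07]; print('bar target',bar)
if go(bar+[0,0,.03],SY,30): print(pitch_now('s6'))
E
```

```text
leaf 107 pitch 60.1 y -0.0376 x 0.0366
wave 26 pitch 60.1 y 0.0093 x 0.0308
check 41 pitch 60.0 y 0.0568 x 0.0363
tool pitch 45.0 op 12.41 F [ 0.9 -0.3 -3.7]
60.11690004787346
[0.661 0.2   0.3  ] [-3.14 -0.53  0.35] op 13.16 F [-0.3 -1.1 -4. ] T [-0.24  0.67 -0.02] q [ 0.18  0.28 -0.62  1.83  0.33  0.57 -0.25] 95.7
leaf 139 pitch 47.1 y -0.0384 x 0.0382
wave 27 pitch 47.0 y -0.0013 x 0.059
check 70 pitch 46.6 y 0.0477 x 0.0371
tool pitch 30.1 op 13.16 F [-0.3 -1.1 -4. ]
46.974390044931425
bar target [0.55225417 0.25907392 0.24083203]
[0.553 0.259 0.271] [ 3.14 -0.52  0.66] op 13.27 F [-0.4  0.7 -4.3] T [-0.35  0.44 -0.02] q [ 0.34  0.21 -0.86  2.01  0.13  0.47  0.11] 96.9
leaf 90 pitch 46.8 y -0.0345 x 0.0334
wave 22 pitch 46.7 y -0.0049 x 0.0441
check 46 pitch 46.7 y 0.0524 x 0.0442
tool pitch 30.0 op 13.27 F [-0.4  0.7 -4.3]
46.69998404518502
```

All three blocks give the same pitch, 46.7° with the tool at 30°. I'll lower it to the slope and slide it down onto the ledge with force stops.

```bash
cat > lower.py <<'E'
from stand import *
lag=16.7; F=fr(SY,np.pi/4); tphi=np.radians(45.8-lag)
_,e=tool(np.zeros(3),fr(SY,tphi)); tz=R.from_euler('xyz',e).apply([0,0,1])
def T(x,z,y=-.004): return SO+F@[x+.114,y,z+.006]+tz*.0078
def rep(h):
    s=bot.observe(); b=F.T@(s['eef_pos']-tz*.0078-SO)-[.114,0,.006]; print(h,'slope xyz',b.round(4),'F(slope)',(F.T@s['ft_force']).round(1),'op',round(s['opening']*92,2),round(s['clock'],1))
E
python3 - <<'E'
from lower import *
bot.move_linear(T(.11,.06),rate=.08,attitude=e); rep(0)
f0=F.T@bot.observe()['ft_force']
rep(bot.move_linear(T(.10,.012),rate=.06,until_force=8))
rep(bot.move_linear(T(.092,.004),rate=.03,until_force=5))
rep(bot.move_linear(T(.077,.003),rate=.02,until_force=5))
print(pitch_now('s7'))
im=cv2.imread('pics/s7.png')[180:340,150:400]; cv2.imwrite('pics/s7c.png',cv2.resize(im,None,fx=3,fy=3))
E
```

```text
0 slope xyz [ 0.1105 -0.0037  0.06  ] F(slope) [-2.4 -0.1 -3. ] op 12.94 97.7
False slope xyz [ 0.1003 -0.0039  0.0121] F(slope) [-2.4 -0.2 -2.9] op 12.86 98.6
False slope xyz [ 0.0918 -0.0039  0.0039] F(slope) [-3.2  0.4 -3.3] op 12.96 99.2
True slope xyz [ 0.0797 -0.0033  0.0025] F(slope) [ 1.1 -0.2 -3.7] op 13.09 99.9
leaf 84 pitch 45.7 y -0.0352 x 0.0348
wave few 15
check 71 pitch 45.5 y 0.046 x 0.0328
tool pitch 29.4 op 13.09 F [ 2.8  2.  -1.8]
45.57945640505344
```

View pics/s7c.png

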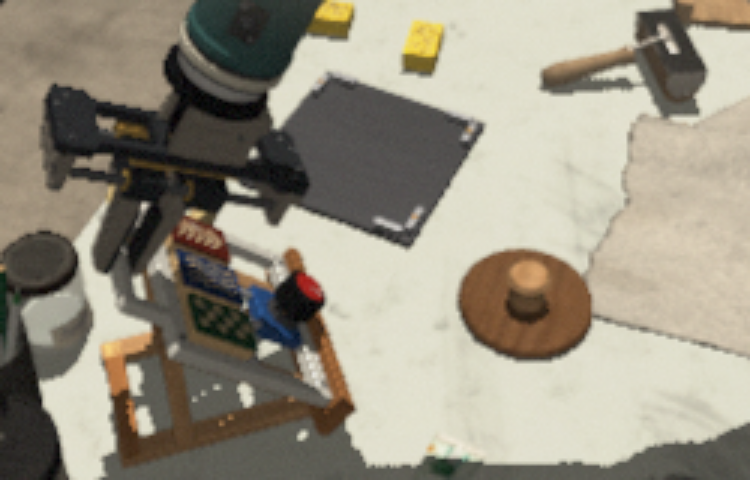

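Ledge contact came at x = 79.7 mm and pitch 45.6°. The lower rail is on the ledge in the picture, around (200–340, 350–400). I'll press it lightly to the slope, release and withdraw.

```bash
python3 - <<'E'
from lower import *
p=bot.observe()['eef_pos']
rep(bot.move_linear(p+F@[0,0,-.005],rate=.015,until_force=4))
effector.grip(.2); bot.hold(.3); rep('open')
p=bot.observe()['eef_pos']; rep(bot.move_linear(p-tz*.03,rate=.05,until_force=6)); 
p=bot.observe()['eef_pos']; bot.move_linear(p-tz*.08,rate=.1); rep('off')
p=bot.observe()['eef_pos']; bot.move_to(p+[-.03,-.15,.10],e); bot.hold(.5)
im,d=viewer.capture('side'); np.savez('pics/f.npz',im=im,d=d); save('f',im); cv2.imwrite('pics/fc.png',cv2.resize(cv2.imread('pics/f.png')[180:340,150:400],None,fx=3,fy=3))
v=np.stack(np.meshgrid(np.arange(560),np.arange(420)),-1).reshape(-1,2); P=deproj('side',v,d).reshape(420,560,3); L=(P-SO)@F; hsv=cv2.cvtColor(im,cv2.COLOR_RGB2HSV)
for n,(lo,hi) in dict(leaf=((0,110,40),(10,255,200)),wave=((105,90,40),(128,255,255)),check=((45,60,30),(85,255,200))).items():
    m=(cv2.inRange(hsv,lo,hi)>0)&(L[...,0]>.08)&(L[...,0]<.16)&(abs(L[...,1])<.08)&(L[...,2]>.01)&(L[...,2]<.035)
    if m.sum()>5: print(n,m.sum(),'slope frame',L[m].mean(0).round(4),'z vs x slope',np.polyfit(L[m][:,0],L[m][:,2],1)[0].round(3))
w=(hsv[...,1]<60)&(hsv[...,2]>70)&(L[...,0]>-.005)&(L[...,0]<.21)&(abs(L[...,1])<.09)&(L[...,2]>.004)&(L[...,2]<.02)
q=L[w]; print('rails',len(q),np.percentile(q,[2,50,98],axis=0).round(4)); r=cv2.minAreaRect((q[:,:2]*1000).astype(np.float32)); print(r); A=np.c_[q[:,0],q[:,1],np.ones(len(q))]; print('plane',np.linalg.lstsq(A,q[:,2],rcond=None)[0].round(3))
print(bot.observe()['clock'],bot.observe()['ft_force'].round(1))
E
```

```text
True slope xyz [ 0.0797 -0.0032 -0.0001] F(slope) [ 1.1 -0.6  0.5] op 12.84 100.2
open slope xyz [ 0.08   -0.0032 -0.0001] F(slope) [ 0.3 -0.1 -0.3] op 18.35 100.8
False slope xyz [ 0.0882 -0.0035  0.0289] F(slope) [-0.9 -0.8  0.2] op 18.3 101.5
off slope xyz [ 0.1097 -0.0036  0.1057] F(slope) [0.4 1.1 0.1] op 18.53 102.5
leaf 110 slope frame [ 0.1185 -0.0461  0.0238] z vs x slope -0.01
wave 46 slope frame [0.1281 0.0026 0.0237] z vs x slope -0.017
check 104 slope frame [0.1182 0.0457 0.0239] z vs x slope -0.015
rails 1281 [[ 0.0036 -0.079   0.0046]
 [ 0.1467  0.0292  0.0114]
 [ 0.1997  0.076   0.0162]]
((99.1571273803711, -3.7191238403320312), (203.3710479736328, 164.0717315673828), 0.5838937163352966)
plane [-0.019 -0.001  0.013]
104.1583 [-0.1 -0.2 -0.3]
```

View pics/fc.png

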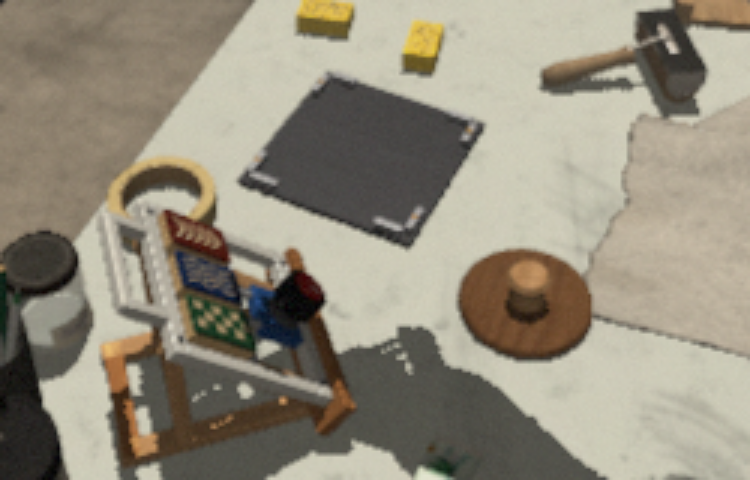

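The chase leans flat on the slope, handle up. Block faces are 23.8 mm off the slope (23 nominal), the rails run 0–200 mm and it is straight within 0.6°. I'm handing in.

```bash
python3 -c "
from rig import bot
bot.sign_off()"
```

```text
the job is handed in; nothing more can be done
```

I handed the job in at about 104 s of the 210 s allowed. The three blocks on the worktop (check, wave and leaf) are locked in the chase, and it leans on the stand, handle up. No verdict is reported, so what follows is from my own measurements.

**What I did**
1. Backed the knob off about 4.1 rad and set the three blocks in the bays.
2. Tightened the knob about 6.4 rad clockwise.
3. Lifted the chase by its handle with all the blocks in it and laid it on the slope.

**Last checks**
- **On the slope:** it touched the ledge with its origin 79.7 mm up the slope and about 3 mm off the middle. It lies straight within 0.6° and flat within about 1°.
- **Blocks:** all three faces are about 23.8 mm off the slope (23 nominal), so they lie flat.
- **Robot:** it is clear and touching nothing.
- **Other things:** the tape roll and the yellow look-alikes looked undisturbed in the last picture. The ink tin was outside that crop, and I did not check it.

**What failed or disagreed**
- **Slip of the knob:** this is inferred, not measured. The torque readings while tightening showed no clear click. But the white line shows the knob turned about 2.2 rad past where it started, which would put the bar beyond its limit had it not slipped. I did not measure the bar's pressure on the blocks.
- **Chase position:** one re-measurement was wrong and made me set the first block down slightly off. I saw it before letting go and corrected it.
- **Knocked block:** leaf had been shifted about 30 mm before I picked it up, so I used its new position.
- **Grip:** the chase turned about 16° in the gripper on the way to the stand. I measured this and allowed for it in the placing.

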